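Open the guard gate of the dispensing station and hold it wide

ROBOT

A 6-joint arm with a two-finger parallel gripper is mounted at the origin on the work surface. World frame = base frame: x ahead of the robot, y to its left, z up, the work surface at z = 0. Lengths are in m, angles in rad, forces in N, time in s.
With the tool pointing down it reaches from about 0.325 to 0.775 m from the base axis. Payload 5.5 kg.
Tool frame: the origin (TCP) lies between the finger pads; the fingertips stand 8 mm ahead of it and the grasp point (between the pads) lies 11 mm behind it (tcp_to_tips is the distance from the TCP to the fingertips, in m); z points along the fingers, y is the line along which they close (so a half turn about z gives the same grasp; the last joint's range is limited). The gripper opens to 88 mm and grips with 3 to 60 N. Pads are 20 mm wide; open, the fingers measure 115 mm over their backs; the gripper's body (75 mm by 178 mm) begins 61 mm behind the grasp point.
Start: joints at [-0.057, 0.091, 1.231, -0, 1.82, -0.057], TCP at [0.6, -0, 0.198] pointing down, gripper open.
Joint ranges: [-2.87, 2.87], [-0.86, 2.18], [0.17, 2.46], [-1.51, 4.65], [0.06, 2.69], [-2.65, 2.65]. Speed limits (rad/s): [2.57, 2.57, 3.01, 3.14, 3.14, 3.14].

INTERFACE

Orientations are given as a unit quaternion [w, x, y, z].
In Python, from bench import * gives the robot as it stands. Calls block until the motion is done:
- move_to(position, orientation): joint-space move of the TCP to a pose.
- move_l(position, speed=0.15, orientation=None): straight line of the TCP; orientation=None keeps the orientation; speed is the mean speed in m/s.
- movej(angles): joint-space move.
- gripper_open() and close(): open the fingers fully, or close them until they stop; the grip force is fixed at half the most.
- hold(seconds).
- inverse_kinematics(position, orientation): joint angles nearest the present ones, or None.
- state(): the state.
- get_image(name): name is "scene" or "side" or "wrist"; returns a dict with "frame" (420x560x3 uint8, blue, green, red), "depth" (420x560 float32, m along the optical axis (not along the pixel's ray), 0 where there is no reading), "camera_matrix" (3x3 intrinsics, pixels), "view" (4x4, takes a point from world to camera coordinates). Camera axes: x right, y up, looking along -z (the intrinsics and any distortion apply to the point x, -y, -z); pixel columns grow to the right and rows downward; lengths in m; the calibration is good to about 2 mm. A picture is of the moment at which its call begins.
A pose or a line that the arm cannot do raises IKError and nothing moves.
- job_done(): hands the job in; it is judged then, once.
The state is a dict: "time": time; "joint_pos": joint angles; "dq": joint speeds; "joint_torque": joint torques, N m; "ee_pos": TCP position; "ee_rot": TCP orientation; "ft_force": force on the tool from outside, world axes, zero at the start; "moment": the same for the moment, N m; "finger_gap": finger opening in m; "finger_force": force on a finger pad.
Only numpy, scipy, OpenCV 4.12 (cv2) and the standard library are available. Lean on these libraries where they do the work, as an engineer would, in place of code of your own. Each camera call takes 0.05 s, during which the arm holds its last target. There are 200 camera calls.

TASK

Someone has to reach into the little glue-dispensing station with both hands, so open its clear guard gate and hold it for them: squeeze the red main catch so that the gate springs ajar onto its safety catch, then squeeze the yellow safety catch on the gate and swing the gate out towards you, past the detent half-way. The gate closes by itself, so finish while still holding it, wide open (at least 70 degrees), standing still with your grip on it. Do not disturb the other things on the bench.

Things in the scene. Friction and masses are not known exactly. Their poses are not given: they have to be found in the camera images.
- guard: dispensing station, fixed, place and yaw vary: grey base 270 x 370 mm, clear guard 170 mm high in aluminium profile, open top. Origin: centre of its underside; x to its back, y to its left, z up. Front plane x = -110 mm: gate (hinge y = +150, free end y = -45 mm), latch post y = -65, fixed window to corner post y = -165 mm. Slim dispensing column at the back left, 232 mm high
- main_grip (a point): main catch on the fixed rail, axes as guard: red sliding tab (+y side), black fixed thumb rest (-y), each 26 (x) by 8 mm (y), rising 182 to 234 mm above the bench. This point: 212 mm up, mid-way between the outer faces when fully squeezed. Outer faces at rest at y = -18 and +32 mm of it, squeezed -18 and +18: close the fingers along y. Safety catch: its tabs begin 70 mm beyond the red tab
- safety_grip (a point): safety catch on the gate's top rail, 137 mm along the gate from the hinge axis and 12 mm inside it; y along the gate to the hinge, x inward. Black fixed grip (+y side), yellow sliding tab (-y), each 26 (x) by 8 mm (y), rising 182 to 234 mm up. This point: 212 mm up, mid-way between the outer faces when fully squeezed. Outer faces at rest at y = -32 and +18 mm of it, squeezed -18 and +18
- gate_hinge (a point): point on the gate's upright hinge axis, 170 mm above the bench, at x = -122 mm, y = +150 mm of the guard
- main_catch (a joint): travel of the red tab, m: 0 at rest, 0.014 fully squeezed; spring 3 to 8 N. Beyond about 0.007 its bolt frees the gate, and an ejector pushes the gate out until the safety catch stops it ajar (gate about 0.10 rad), where it stays when the red tab is let go
- safety_catch (a joint): travel of the yellow tab, m: 0 at rest, 0.014 fully squeezed; spring 3 to 8 N. While squeezed beyond about 0.008 the gate is free to swing out; once the gate is beyond 0.15 rad it need not stay squeezed
- gate (a joint): gate angle, rad: 0 shut, 0.10 ajar, stop at 1.5. Opens clockwise seen from above, free end out to the guard's -x, about gate_hinge; gate yaw = guard yaw minus this angle. A damped spring shuts it (about 3 N at the safety catch). From 0.45 to 0.93 it rides over the detent (up to 8 N there); let go beyond, it swings back to rest on the detent near 0.9. Gate 195 mm wide, 30 to 170 mm above the bench
- bin_mid (a point): bystander: yellow bin 160 x 240 mm full of black tubes, 171 mm high; point on its axis 80 mm above the bench
- jar_mid (a point): bystander: glass jar with a brass lid, 72 mm wide, 95 mm high; its centre
- glue_mid (a point): bystander: red glue bottle with a blue nozzle, 44 mm wide, 168 mm high; point on its axis 80 mm above the bench
- beaker_mid (a point): bystander: steel beaker, 76 mm wide, 85 mm high; its centre
- plates_mid (a point): bystander: stack of three black plates 110 x 170 mm, 30 mm high; its centre
- driver_grip (a point): bystander: orange screwdriver lying on the bench, 170 mm long; a point in its handle
- clear_tub_in (a point): bystander: clear plastic tub 130 x 180 mm, 60 mm high; centre of its floor

How it is judged:
By the outcome, as a careful person would: the job done as asked, in the order asked, and still so for the second after the job is handed in, while the arm keeps its last pose, push and grip.
It also fails if it takes over 42 s, if anything falls off the work surface, if the arm or the gripper's body presses on something with over 40 N, if the wrist force passes 120 N, or if a joint passes its speed limit or range.

## Working session

There is one attempt and no reset: what is moved stays moved. The work goes in short steps, each a Python script; the robot and the scene stay as the last script left them, time stands still between calls to the robot, and variables do not carry over. Pictures are saved under pics/ and viewed, at most 10 in all, crops included, and the job is handed in when it is done.

```bash
ls; mkdir -p pics; cat > h.py <<'E'
from bench import *
import numpy as np, cv2
def unproj(im,u,v,z=None):
    K=np.array(im["camera_matrix"]);T=np.linalg.inv(np.array(im["view"]))
    d=im["depth"][v,u]
    return unp(im)[v,u]
def unp(im):
    K=np.array(im["camera_matrix"]);T=np.linalg.inv(np.array(im["view"]))
    d=im["depth"];v,u=np.mgrid[:d.shape[0],:d.shape[1]]
    P=np.stack([(u-K[0,2])/K[0,0]*d,-(v-K[1,2])/K[1,1]*d,-d,np.ones_like(d)],-1)
    return (P@T.T)[...,:3]
E
python3 - <<'E'
from h import *
import pickle
ims={n:get_image(n) for n in("scene","side")}
pickle.dump(ims,open("ims.pkl","wb"))
for n,i in ims.items(): cv2.imwrite(f"pics/{n}0.png",i["frame"]); print(n,i.keys(),i["view"])
E
```

```text
pics
scene dict_keys(['frame', 'depth', 'camera_matrix', 'view']) [[-0.76713053  0.64120559 -0.01913478  0.37638736]
 [-0.4295729  -0.49132542  0.75767173  0.08500817]
 [ 0.47642195  0.5894529   0.65235528 -1.64909625]
 [ 0.          0.          0.          1.        ]]
side dict_keys(['frame', 'depth', 'camera_matrix', 'view']) [[ 0.99727152 -0.071893    0.01676038 -0.48329863]
 [ 0.04362044  0.75705989  0.6518877  -0.11573988]
 [-0.05955478 -0.64937795  0.75813027 -1.31431875]
 [ 0.          0.          0.          1.        ]]
```

View pics/scene0.png

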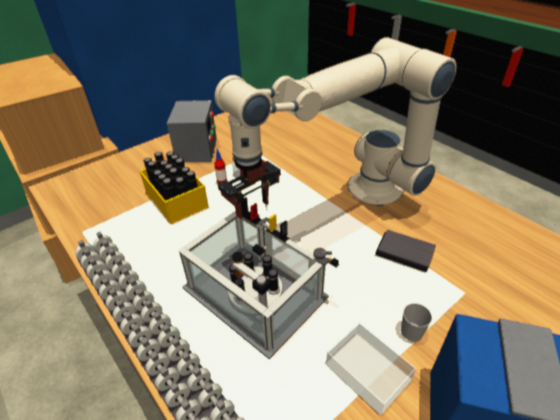

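View pics/side0.png

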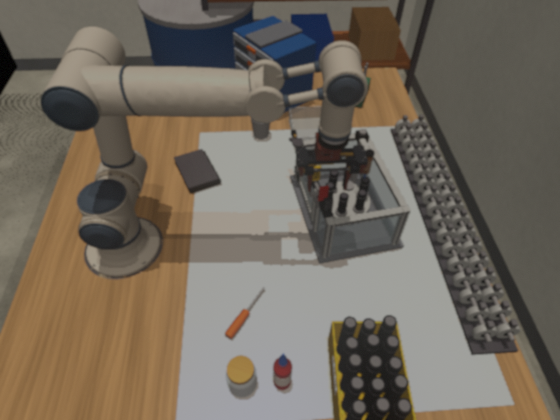

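The guard stands mid-sheet, with its front facing the robot. In the scene view the red tab is near (254,212), the yellow tab near (272,222), and black tabs sit beside each. Next I'll locate them in 3D.

```bash
python3 - <<'E'
from h import *
import pickle
ims=pickle.load(open("ims.pkl","rb"))
for n,i in ims.items():
    P=unp(i); hsv=cv2.cvtColor(i["frame"],cv2.COLOR_BGR2HSV); H,S,V=cv2.split(hsv)
    for c,m in dict(red=(((H<6)|(H>174))&(S>170)&(V>70)),yel=((H>20)&(H<32)&(S>150)&(V>90))).items():
        m=m&(P[...,2]>.175)&(P[...,2]<.245)&(i["depth"]>0)&(P[...,0]>.3)&(P[...,0]<.8)
        k,l,st,ce=cv2.connectedComponentsWithStats(m.astype(np.uint8))
        for j in range(1,k):
            if st[j,4]>5: q=P[l==j];print(n,c,st[j],q.mean(0).round(3),q.min(0).round(3),q.max(0).round(3))
i=ims["scene"];a=cv2.resize(i["frame"][170:350,170:350],(600,600),interpolation=cv2.INTER_CUBIC);cv2.imwrite("pics/c1.png",a)
# rail-top points z in .165..0.175 scene+side
for n,i in ims.items():
    P=unp(i);m=(abs(P[...,2]-.172)<.006)&(P[...,0]>.45)&(P[...,0]<.95)&(abs(P[...,1])<.35)
    q=P[m]; print(n,len(q)); 
    im=np.zeros((500,700),np.uint8)
    im[np.clip(((q[:,0]-.4)*800).astype(int),0,499),np.clip(((.4-q[:,1])*800).astype(int),0,699)]=255
    cv2.imwrite(f"pics/rail_{n}.png",im)
a=cv2.imread("pics/rail_scene.png");b=cv2.imread("pics/rail_side.png");a[...,0]=0;a[...,2]=b[...,0];cv2.imwrite("pics/rail.png",a)
E
```

```text
scene red [251 204   7  16  67] [ 0.595 -0.001  0.208] [ 0.582 -0.007  0.184] [0.605 0.003 0.235]
scene yel [269 214   7  18  93] [0.583 0.075 0.213] [0.57  0.067 0.182] [0.593 0.079 0.237]
side yel [314 166   6   2  12] [0.58  0.074 0.23 ] [0.572 0.066 0.194] [0.587 0.113 0.235]
scene 2062
side 1082
```

View pics/c1.png

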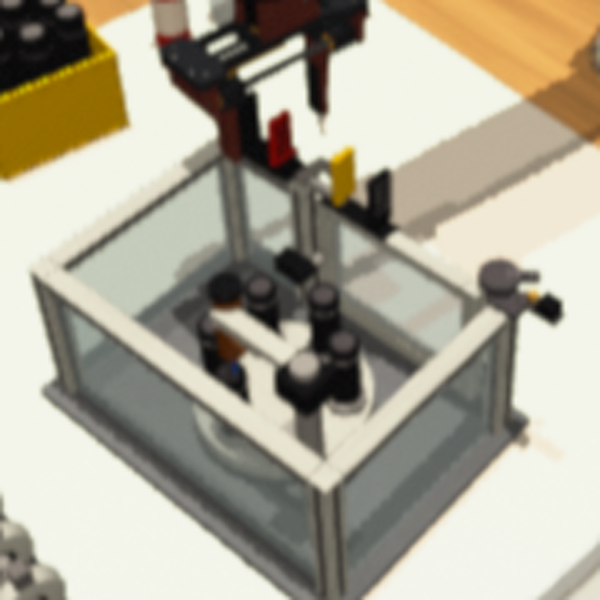

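View pics/rail.png

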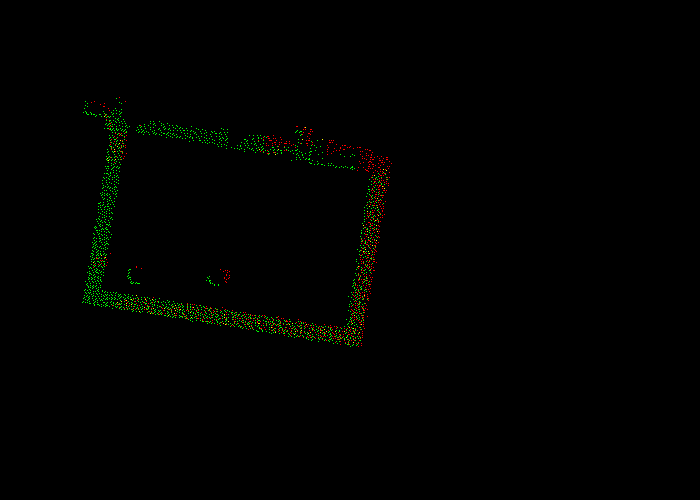

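In the crop, the red tab is at (280,140) with a black rest to its left, and yellow (343,175) with black (380,197) lies to the right. The rail map gives a yaw of about +0.16 rad. Next I'll lift clear, check reach, and take a wrist view over the catches.

```bash
cat >> h.py <<'E'
from scipy.spatial.transform import Rotation as Rn
def quat(yaw,flip=0):
    # tool y along rotated y axis, z down
    y=yaw+np.pi*flip; s,c=np.sin(y),np.cos(y)
    q=Rn.from_matrix(np.array([[-c,-s,0],[-s,c,0],[0,0,-1]]).T).as_quat()
    return [q[3],q[0],q[1],q[2]]
E
python3 - <<'E'
from h import *
s=state();print(s["ee_rot"],s["time"])
yaw=.157;h=np.array([.544,.234])
for f in (0,1):
  for a in (0,.1,.7,1.3,1.4):
    g=yaw-a;gx=np.array([np.cos(g),np.sin(g)]);gy=np.array([-gx[1],gx[0]])
    p=h-.137*gy+.012*gx
    j=inverse_kinematics([*p,.201],quat(g,f));print(f,a,p.round(3),None if j is None else np.round(j,2))
  j=inverse_kinematics([.59,.02,.36],quat(yaw,f));print(None if j is None else np.round(j,2))
move_l([.6,0,.29],.2)
move_to([.56,.02,.34],quat(yaw,0))
i=get_image("wrist");cv2.imwrite("pics/w1.png",i["frame"])
P=unp(i);np.save("w1.npy",P);np.save("w1f.npy",i["frame"])
print(state()["time"],np.round(state()["joint_pos"],2))
E
```

```text
[-6.67483616e-04  7.07096375e-01  7.07116612e-01 -6.06906560e-04] 0.1
0 0 [0.577 0.101] [ 0.11  0.05  1.26 -0.    1.82 -1.61]
0 0.1 [0.564 0.098] [ 0.11  0.02  1.3  -0.    1.82 -1.52]
0 0.7 [0.483 0.111] [ 0.16 -0.19  1.49 -0.    1.83 -0.87]
0 1.3 [0.424 0.166] [ 0.3  -0.3   1.59 -0.    1.85 -0.13]
0 1.4 [0.418 0.179] [ 0.33 -0.3   1.59 -0.    1.85  0.  ]
[-0.02  0.17  0.85 -0.    2.12 -1.75]
1 0 [0.577 0.101] [ 0.11  0.05  1.26 -0.    1.82  1.53]
1 0.1 [0.564 0.098] [ 0.11  0.02  1.3  -0.    1.82  1.63]
1 0.7 [0.483 0.111] [ 0.16 -0.19  1.49 -0.    1.83  2.27]
1 1.3 [0.424 0.166] None
1 1.4 [0.418 0.179] None
[-0.02  0.17  0.85 -0.    2.12  1.39]
2.2583 [-0.03  0.06  1.   -0.    2.08 -1.75]
```

View pics/w1.png

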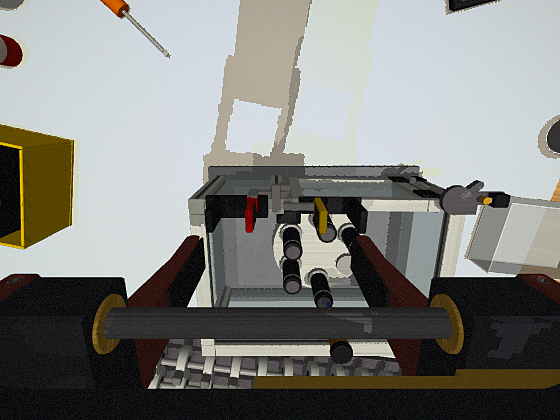

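The wrist view shows the front rail with black and red tabs at about (213–250, 210) and yellow and black at (320–358, 213). The space in front of the gate is clear. Next I'll fit the tab tops.

```bash
python3 - <<'E'
from h import *
P=np.load("w1.npy");f=np.load("w1f.npy")
hsv=cv2.cvtColor(f,cv2.COLOR_BGR2HSV)
m=(P[...,2]>.222)&(P[...,2]<.245)&(P[...,0]>.5)&(P[...,0]<.66)&(P[...,1]>-.12)&(P[...,1]<.2)
m[240:]=0
k,l,st,ce=cv2.connectedComponentsWithStats(m.astype(np.uint8))
for j in range(1,k):
    if st[j,4]>10:
        q=P[l==j];print(st[j],q.mean(0).round(4),q.min(0).round(3),q.max(0).round(3),hsv[l==j].mean(0).round(0), np.array(cv2.minAreaRect((q[:,:2]*1000).astype(np.float32))[0]).round(1))
import pickle
for n,i in pickle.load(open("ims.pkl","rb")).items():
    P=unp(i);m=(abs(P[...,2]-.172)<.006)&(P[...,0]>.45)&(P[...,0]<.95)&(abs(P[...,1])<.35);q=P[m]
    b=q[(q[:,0]+.16*(q[:,1]-.296)>.762)&(q[:,0]+.16*(q[:,1]-.296)<.79)]
    vx=cv2.fitLine(b[:,:2].astype(np.float32),cv2.DIST_HUBER,0,.01,.01).ravel();print(n,len(b),vx,-vx[0]/vx[1])
E
```

```text
[205 206  10  27 236] [ 0.5966 -0.0471  0.2323] [ 0.585 -0.053  0.222] [ 0.611 -0.042  0.237] [ 90. 103.  18.] [598.  -47.8]
[245 206   9  27 217] [ 0.5898 -0.0062  0.2328] [ 0.579 -0.012  0.223] [ 0.604 -0.001  0.236] [ 23. 238. 104.] [591.2  -6.3]
[317 207  11  27 237] [0.5787 0.0694 0.2333] [0.567 0.064 0.222] [0.593 0.076 0.237] [ 27. 248. 114.] [580.   70.1]
[356 207  12  27 254] [0.573  0.1106 0.2319] [0.561 0.106 0.222] [0.587 0.117 0.236] [91. 82. 22.] [574.1 111.7]
scene 663 [ 0.15788665 -0.9874572   0.7960267   0.1380564 ] 0.15989214
side 310 [ 0.1534144  -0.9881619   0.80405575  0.08595468] 0.1552523
```

```bash
python3 - <<'E'
from h import *
yaw=.156;q=quat(yaw);m=[.596,-.032]
move_to([*m,.29],q)
move_l([*m,.201],.1)
print(state()["ft_force"],state()["time"])
close(); hold(.3)
s=state();print(s["finger_gap"],s["finger_force"],np.round(s["ft_force"],1),s["time"],np.round(s["ee_pos"],4))
i=get_image("wrist");cv2.imwrite("pics/w2.png",i["frame"]);np.save("w2.npy",unp(i))
E
```

```text
[ 1.13342527 -0.07413203 -0.73692505] 3.7167
0.03491407882197821 29.99796152114868 [ 2.2 -3.9  0.1] 4.8833 [ 0.5965 -0.0336  0.201 ]
```

View pics/w2.png

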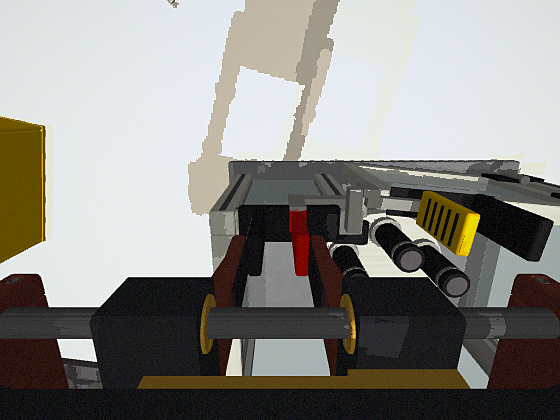

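The red tab is squeezed between the fingers at about (300,240), and the safety catch at (450,225) is now turned outwards, so the gate is ajar. Next I'll let go, rise and re-measure.

```bash
python3 - <<'E'
from h import *
yaw=.156
hold(.3)
gripper_open()
move_l([.596,-.033,.28],.2)
move_to([.56,.04,.34],quat(yaw))
i=get_image("wrist");P=unp(i)
m=(P[...,2]>.222)&(P[...,2]<.245)&(P[...,0]>.5)&(P[...,0]<.66)&(P[...,1]>-.12)&(P[...,1]<.2)
m[240:]=0
k,l,st,ce=cv2.connectedComponentsWithStats(m.astype(np.uint8))
for j in range(1,k):
    if st[j,4]>10:
        q=P[l==j];print(st[j],q.mean(0).round(4),q.min(0).round(3),q.max(0).round(3), cv2.minAreaRect((q[:,:2]*1000).astype(np.float32)))
h=np.array([.5428,.2311]);g=yaw-.1;gx=np.array([np.cos(g),np.sin(g)]);gy=np.array([-gx[1],gx[0]])
c=h-.137*gy+.012*gx
print("pred safety",c,"yel",c-.028*gy,"blk",c+.014*gy,state()["time"])
E
```

```text
[298 191  11  27 230] [0.565  0.0671 0.2337] [0.553 0.063 0.223] [0.579 0.072 0.238] ((565.9345703125, 67.52213287353516), (25.35764503479004, 8.754877090454102), 3.0305018424987793)
[337 195  13  27 250] [0.5629 0.1088 0.2321] [0.551 0.105 0.222] [0.577 0.114 0.236] ((563.76708984375, 109.93667602539062), (26.108867645263672, 8.407876968383789), 3.7948787212371826)
[225 203  10  27 229] [ 0.5898 -0.0059  0.2325] [ 0.578 -0.012  0.222] [ 0.604 -0.001  0.236] ((591.1323852539062, -6.195878028869629), (25.38240623474121, 8.815411567687988), 8.783085823059082)
[185 204  12  26 253] [ 0.5968 -0.0469  0.2319] [ 0.585 -0.053  0.222] [ 0.611 -0.042  0.236] ((597.7940063476562, -47.770503997802734), (25.73967170715332, 8.563374519348145), 9.921272277832031)
pred safety [0.56244918 0.09498641] yel [0.56401636 0.0670303 ] blk [0.56166559 0.10896446] 7.25
```

The gate is ajar at about 0.10 rad, and the prediction agrees to 2 mm. Next I'll squeeze the safety catch and swing the gate in small arc steps.

```bash
cat >> h.py <<'E'
yaw=.156;h=np.array([.5443,.2318])
def gp(a,z=.201):
    g=yaw-a;gx=np.array([np.cos(g),np.sin(g)]);gy=np.array([-gx[1],gx[0]])
    return [*(h-.137*gy+.012*gx),z],quat(g)
def rep(a):
    s=state();f=np.array(s["ft_force"]);g=yaw-a
    gx=np.array([np.cos(g),np.sin(g)]);gy=np.array([-gx[1],gx[0]])
    print(round(a,2),round(s["time"],2),"gap",round(s["finger_gap"],4),"ff",round(s["finger_force"],1),"radial,tang,z",(f[:2]@gy).round(1),(f[:2]@gx).round(1),f[2].round(1),"M",np.round(s["moment"],2))
E
python3 - <<'E'
from h import *
p,q=gp(.1,.29);move_to(p,q)
p,q=gp(.1);move_l(p,.1)
close();hold(.2);rep(.1)
a=.1
while a<.34:
    a+=.08;p,q=gp(a);move_l(p,.06,q);rep(a)
    if state()["finger_gap"]>.040 or state()["finger_gap"]<.033: print("bad");break
i=get_image("scene");cv2.imwrite("pics/s2.png",cv2.resize(i["frame"][150:350,150:380],None,fx=2.5,fy=2.5))
E
```

```text
0.1 9.75 gap 0.0358 ff 30.0 radial,tang,z 3.5 -4.0 2.9 M [ 0.29  0.6  -0.09]
0.18 10.08 gap 0.0354 ff 30.0 radial,tang,z 5.2 -0.0 1.3 M [ 0.7  -0.04  0.1 ]
0.26 10.42 gap 0.035 ff 30.0 radial,tang,z 4.8 -0.4 1.1 M [0.71 0.01 0.19]
0.34 10.75 gap 0.035 ff 30.0 radial,tang,z 5.9 0.0 1.3 M [ 0.64 -0.03  0.23]
```

View pics/s2.png

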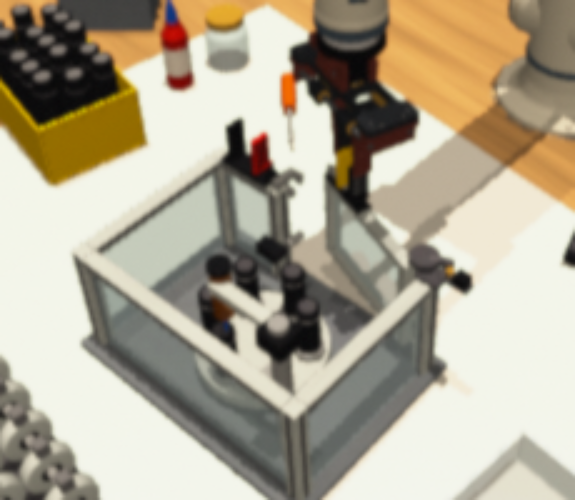

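The gate is swinging out with the gripper, with the yellow tab at about (345,160) between the fingers. I'll carry on past the detent.

```bash
python3 - <<'E'
from h import *
a=.34
while a<1.36:
    a+=.08;p,q=gp(a);move_l(p,.05,q);rep(a)
    if not .033<state()["finger_gap"]<.042: print("bad");break
hold(.5);rep(a)
i=get_image("scene");cv2.imwrite("pics/s3.png",cv2.resize(i["frame"][150:350,150:380],None,fx=2.5,fy=2.5))
P=unp(i);m=(abs(P[...,2]-.168)<.008)&(P[...,0]<.56)&(P[...,0]>.33)&(P[...,1]>.1)&(P[...,1]<.3)
print(m.sum(),cv2.fitLine(P[m][:,:2].astype(np.float32),cv2.DIST_HUBER,0,.01,.01).ravel())
i=get_image("wrist");cv2.imwrite("pics/w3.png",i["frame"])
E
```

```text
0.42 11.17 gap 0.0348 ff 30.0 radial,tang,z 5.2 -0.3 1.5 M [ 0.66 -0.09  0.25]
0.5 11.53 gap 0.0349 ff 30.0 radial,tang,z 6.0 0.2 0.5 M [ 0.64 -0.25  0.27]
0.58 11.9 gap 0.0358 ff 30.1 radial,tang,z 5.5 2.0 -0.1 M [ 0.44 -0.66  0.39]
0.66 12.27 gap 0.0351 ff 30.1 radial,tang,z 5.4 3.4 -0.3 M [ 0.34 -0.82  0.49]
0.74 12.63 gap 0.0354 ff 30.0 radial,tang,z 5.4 -0.7 0.5 M [ 0.66 -0.16  0.24]
0.82 13.0 gap 0.0353 ff 30.0 radial,tang,z 3.7 -7.8 2.9 M [ 1.24  0.7  -0.23]
0.9 13.37 gap 0.035 ff 30.0 radial,tang,z 5.8 -2.3 0.7 M [ 0.68 -0.01  0.24]
0.98 13.73 gap 0.0353 ff 30.1 radial,tang,z 5.5 -0.9 1.1 M [ 0.55 -0.38  0.33]
1.06 14.1 gap 0.0353 ff 30.1 radial,tang,z 5.5 -1.8 1.5 M [ 0.58 -0.33  0.36]
1.14 14.47 gap 0.0352 ff 30.1 radial,tang,z 4.7 -0.7 1.9 M [ 0.52 -0.47  0.39]
1.22 14.83 gap 0.0349 ff 30.1 radial,tang,z 4.7 -1.2 1.5 M [ 0.49 -0.43  0.42]
1.3 15.2 gap 0.0351 ff 30.1 radial,tang,z 6.1 -1.3 2.8 M [ 0.38 -0.49  0.45]
1.38 15.57 gap 0.0353 ff 30.1 radial,tang,z 3.9 -0.5 3.0 M [ 0.29 -0.43  0.48]
1.38 16.07 gap 0.0349 ff 30.1 radial,tang,z 4.5 -0.1 3.1 M [ 0.3  -0.52  0.41]
237 [0.90667367 0.42183268 0.46597588 0.19778791]
```

View pics/s3.png

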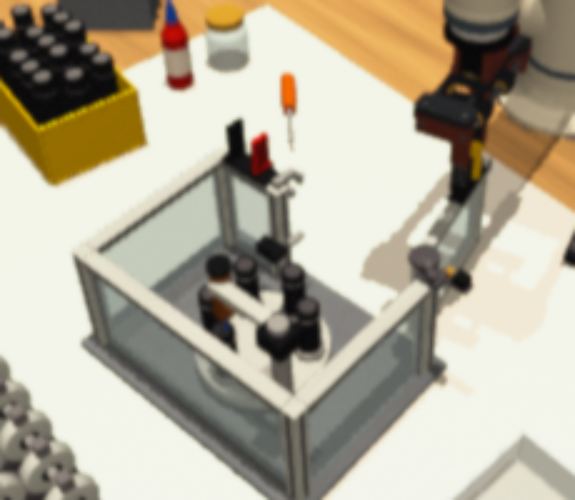

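View pics/w3.png

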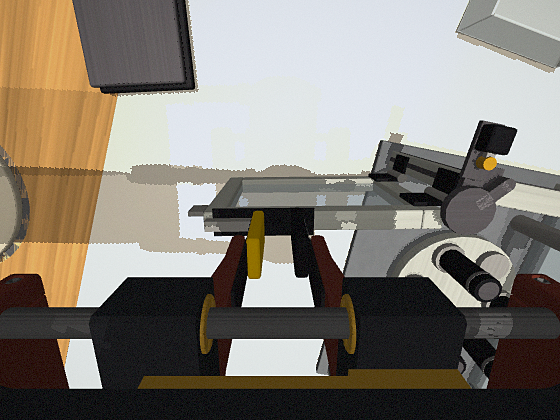

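Both views show the gate wide open, about 1.3–1.38 rad. The catch is held between the fingers (wrist view 225–330, 245), nothing else on the bench has moved, and the force readings are calm.

```bash
python3 -c "
from h import *
rep(1.38);print(np.abs(state()['dq']).max());print(job_done())"
```

```text
1.38 16.17 gap 0.0357 ff 30.1 radial,tang,z 4.7 -0.2 3.5 M [ 0.32 -0.55  0.4 ]
0.00149396718170465
the job is handed in; nothing more can be done
None
```

I opened the gate in the order asked and handed the job in at about 16 s, with the gripper still holding it at about 75–79° and nothing else on the bench appearing to have moved; no verdict was shown.

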